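Restock the sloped pick rack by label colour

ROBOT

A 6-joint arm with a two-finger parallel gripper is mounted at the origin on the work surface. World frame = base frame: x ahead of the robot, y to its left, z up, the work surface at z = 0. Lengths are in m, angles in rad, forces in N, time in s.
With the tool pointing down it reaches from about 0.35 to 0.875 m from the base axis. Payload 15.5 kg.
Tool frame: the origin (TCP) lies between the finger pads; the fingertips stand 17 mm ahead of it and the grasp point (between the pads) lies 2 mm behind it; x points along the fingers, y is the direction in which the jaws open and shut, and the axes are right-handed (so a half turn about x gives the same grasp; the last joint's range is limited). The gripper opens to 85 mm and grips with 20 to 120 N. Pads are 22 mm wide; open, the fingers measure 114 mm over their backs; the gripper's body (76 mm by 85 mm) begins 54 mm behind the grasp point. The pads swing forward as they close: fully open they stand 13 mm farther back than shut.
Start: joints at [-1.317, 0.494, 1.345, -0, 1.302, -0.096], TCP at [0.214, -0.587, 0.216] pointing down, gripper open.
Joint ranges: [-2.91, 2.91], [-0.82, 2.16], [0.22, 2.67], [-1.22, 4.37], [0.12, 2.79], [-3.08, 3.08]. Speed limits (rad/s): [1.89, 1.89, 2.57, 3.01, 3.01, 3.01].

INTERFACE

Orientations are given as [roll, pitch, yaw] about the fixed x, y, z axes, in that order (R = Rz(yaw) Ry(pitch) Rx(roll)).
In Python, from workcell import move_ptp, line_to, goto_joints, gripper_to, hold, inverse_kinematics, grab_frame, IKError, close_job, read_time, read_joints, read_dq, read_joint_efforts, read_tcp_pos, read_tcp_rot, read_force, read_torque, read_opening gives the robot as it stands. Calls block until the motion is done:
- move_ptp(position, orientation): joint-space move of the TCP to a pose.
- line_to(position, max_speed=0.15, orientation=None): straight line of the TCP; orientation=None keeps the orientation; max_speed is the mean speed in m/s.
- goto_joints(angles): joint-space move.
- gripper_to(opening, f_grip=None): opening from 0.0 (shut) to 1.0 (fully open); f_grip is the grip in N (None keeps the last); returns when the fingers have stopped.
- hold(seconds).
- inverse_kinematics(position, orientation): joint angles nearest the present ones, or None.
- grab_frame(name): name is "scene" or "top"; returns a dict with "image" (400x640x3 uint8, blue, green, red), "fx", "fy", "cx", "cy" (pixels), "k1" (the pictures are not rectified: a ray, as slopes to the right and down, at radius r is drawn at 1 + k1 r^2 times it, then the intrinsics apply), "origin" and "rotation" of the camera in the world. Camera axes: x right, y down, z forward; pixel columns grow to the right and rows downward; lengths in m; the calibration is good to about 2 mm. A picture is of the moment at which its call begins. There is no depth.
A pose or a line that the arm cannot do raises IKError and nothing moves.
- close_job(): hands the job in, once; it reports no verdict.
Readings, each from a call of its own:
- read_time(): time.
- read_joints(): joint angles.
- read_dq(): joint speeds.
- read_joint_efforts(): joint torques, N m.
- read_tcp_pos(): TCP position.
- read_tcp_rot(): TCP orientation.
- read_force(): force on the tool from outside, world axes, zero at the start.
- read_torque(): the same for the moment, N m.
- read_opening(): opening from 0.0 (shut) to 1.0 (fully open).
Only numpy, scipy, OpenCV 4.12 (cv2) and the standard library are available. Lean on these libraries where they do the work, as an engineer would, in place of code of your own. Each camera call takes 0.05 s, during which the arm holds its last target. There are 200 camera calls.

TASK

Restock the sloped pick rack: put each of the four cartons that have a coloured label into the lane whose front tag is the same colour. Set each one down without dropping it, right way up, flat on the slope, lengthwise in the middle of its lane and right down against the front stop so that it cannot slide; leave the plain carton without a label where it stands.

Things in the scene. Friction and masses are not known exactly. Their poses are not given: they have to be found in the camera images.
- carton_red: Small closed kraft cardboard carton, 80 long x 50 wide x 55 mm high, about 0.22 kg, with a red label in the middle of its top and on both long sides. Origin: centre of the underside; x along its length, y across its width, z up. Best gripped across the 50 mm width.
- carton_blue: Small closed kraft cardboard carton, 80 long x 50 wide x 55 mm high, about 0.22 kg, with a blue label in the middle of its top and on both long sides. Origin: centre of the underside; x along its length, y across its width, z up. Best gripped across the 50 mm width.
- carton_green: Small closed kraft cardboard carton, 80 long x 50 wide x 55 mm high, about 0.22 kg, with a green label in the middle of its top and on both long sides. Origin: centre of the underside; x along its length, y across its width, z up. Best gripped across the 50 mm width.
- carton_yellow: Small closed kraft cardboard carton, 80 long x 50 wide x 55 mm high, about 0.22 kg, with a yellow label in the middle of its top and on both long sides. Origin: centre of the underside; x along its length, y across its width, z up. Best gripped across the 50 mm width.
- carton_plain: Carton of the same size and cardboard but with no coloured label (only a strip of pale tape); stands among the others and is to stay where it is. Origin: centre of the underside, axes as for the labelled cartons.
- tag_red: Red lane tag, 66 x 22 mm face in a black holder on the front of the stop, mid-lane; which lane varies. Origin: mid-lane, where the stop's inner face meets the lane surface. x level to the rack's back (the lane rises 15 deg = 0.262 rad that way), y across lanes, z up. A carton against the stop has its underside's centre at x 38.6, y 0, z 10.4 mm in this frame.
- tag_blue: Blue lane tag, 66 x 22 mm face in a black holder on the front of the stop, mid-lane; which lane varies. Origin: mid-lane, where the stop's inner face meets the lane surface. x level to the rack's back (the lane rises 15 deg = 0.262 rad that way), y across lanes, z up. A carton against the stop has its underside's centre at x 38.6, y 0, z 10.4 mm in this frame.
- tag_green: Green lane tag, 66 x 22 mm face in a black holder on the front of the stop, mid-lane; which lane varies. Origin: mid-lane, where the stop's inner face meets the lane surface. x level to the rack's back (the lane rises 15 deg = 0.262 rad that way), y across lanes, z up. A carton against the stop has its underside's centre at x 38.6, y 0, z 10.4 mm in this frame.
- tag_yellow: Yellow lane tag, 66 x 22 mm face in a black holder on the front of the stop, mid-lane; which lane varies. Origin: mid-lane, where the stop's inner face meets the lane surface. x level to the rack's back (the lane rises 15 deg = 0.262 rad that way), y across lanes, z up. A carton against the stop has its underside's centre at x 38.6, y 0, z 10.4 mm in this frame.
- rack: Fixed grey steel pick rack, 370 mm wide: four lanes 90 mm apart, 175 mm long, low front towards the robot, rising 15 deg from 45 to 90 mm above the table. Lane guides 8 mm proud, 3 thick; front stop 22 mm proud; blue cheeks 18 mm proud. Friction holds a carton where it is let go. Origin: on the table below the foot of the stop's inner face, mid-width; x level to the back, y across, z up.
Not all that is in view belongs to the job. What is shaped like the carton_blue but purple or turquoise is not meant.

How it is judged:
At the end, for the whole second after the job is handed in: Each labelled carton lies in the lane with the tag of its colour: right way up and flat on the slope, gap to the stop at most about 12 mm, within 15 mm of the lane's middle and 0.2 rad of its direction, let go and at rest; the plain carton is within 20 mm of where it started (x of carton_red in the frame of tag_red between 0.03 and 0.051 m and y of carton_red in the frame of tag_red between -0.015 and 0.015 m and z of carton_red in the frame of tag_red between 0.004 and 0.019 m and angle between carton_red's own z axis and vertical between 0.17 and 0.36 rad and angle between the y axis of carton_red and the y axis of tag_red, either way round below 0.2 rad and linear speed of each of carton_red, carton_blue, carton_green, carton_yellow below 0.01 m/s and angular speed of each of carton_red, carton_blue, carton_green, carton_yellow below 0.1 rad/s and contact force between each of carton_red, carton_blue, carton_green, carton_yellow and the fingers below 0.05 N and x of carton_blue in the frame of tag_blue between 0.03 and 0.051 m and y of carton_blue in the frame of tag_blue between -0.015 and 0.015 m and z of carton_blue in the frame of tag_blue between 0.004 and 0.019 m and angle between carton_blue's own z axis and vertical between 0.17 and 0.36 rad and angle between the y axis of carton_blue and the y axis of tag_blue, either way round below 0.2 rad and x of carton_green in the frame of tag_green between 0.03 and 0.051 m and y of carton_green in the frame of tag_green between -0.015 and 0.015 m and z of carton_green in the frame of tag_green between 0.004 and 0.019 m and angle between carton_green's own z axis and vertical between 0.17 and 0.36 rad and angle between the y axis of carton_green and the y axis of tag_green, either way round below 0.2 rad and x of carton_yellow in the frame of tag_yellow between 0.03 and 0.051 m and y of carton_yellow in the frame of tag_yellow between -0.015 and 0.015 m and z of carton_yellow in the frame of tag_yellow between 0.004 and 0.019 m and angle between carton_yellow's own z axis and vertical between 0.17 and 0.36 rad and angle between the y axis of carton_yellow and the y axis of tag_yellow, either way round below 0.2 rad and distance of carton_plain from where it was at the start of the episode below 0.02 m); the robot touches nothing.
It fails at once if a labelled carton is dropped (faster than 0.8 m/s with no finger on it) ((linear speed of carton_red above 0.8 m/s and contact force between carton_red and the fingers below 0.05 N) or (linear speed of carton_blue above 0.8 m/s and contact force between carton_blue and the fingers below 0.05 N) or (linear speed of carton_green above 0.8 m/s and contact force between carton_green and the fingers below 0.05 N) or (linear speed of carton_yellow above 0.8 m/s and contact force between carton_yellow and the fingers below 0.05 N)).
It fails at once if the plain carton is moved by more than 30 mm (distance of carton_plain from where it was at the start of the episode above 0.03 m).
It also fails if it takes over 96 s, if anything falls off the work surface, if the arm or the gripper's body presses on something with over 40 N, if the wrist force passes 120 N, or if a joint passes its speed limit or range.

## Working session

There is one attempt and no reset: what is moved stays moved. The work goes in short steps, each a Python script; the robot and the scene stay as the last script left them, time stands still between calls to the robot, and variables do not carry over. Pictures are saved under pics/ and viewed, about 12 in all and at most 16, crops included, and the job is handed in when it is done.

```bash
mkdir -p pics; python3 - <<'E'
from workcell import *
import cv2,json
for n in ("scene","top"):
    f=grab_frame(n); cv2.imwrite(f"pics/{n}0.png",f["image"])
    print(n,[f[k] for k in("fx","fy","cx","cy","k1")],f["origin"],f["rotation"])
print(read_time(),read_tcp_rot())
E
```

```text
scene [398.8826446642061, 398.8826446642061, 317.510294336743, 204.61426756743583, 0.012349414880502152] [ 1.26599962 -0.09238977  0.64924512] [-2.20785465 -0.01543088  1.38532796]
top [409.1224595628707, 409.1224595628707, 320.67819028875743, 192.39294179633487, 0.03332203233356966] [0.36572104 0.04766199 0.94758923] [-2.98456521  0.0172547  -1.55951417]
0.1 [-1.63997317  1.56972982  1.85043148]
```

View pics/scene0.png

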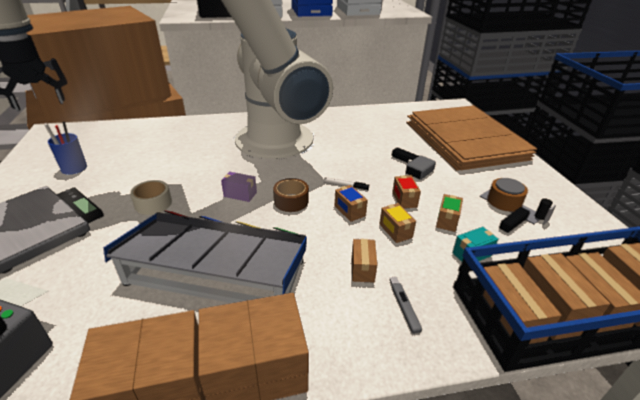

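View pics/top0.png

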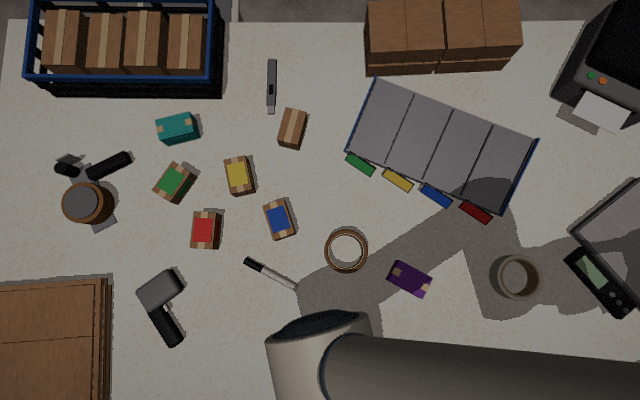

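The top view shows the labelled cartons at left: green (174,182), yellow (240,175), red (206,229) and blue (279,219). The plain one is at (292,128). The rack is at right with tags green, yellow, blue, red from left to right. I'll enlarge both areas.

```bash
python3 - <<'E'
import cv2
im=cv2.imread("pics/top0.png")
def crop(n,x0,y0,x1,y1,s):
    c=cv2.resize(im[y0:y1,x0:x1],None,fx=s,fy=s,interpolation=cv2.INTER_CUBIC)
    for x in range((x0+19)//20*20,x1,20): cv2.line(c,((x-x0)*s,0),((x-x0)*s,6),(0,0,255),1);cv2.putText(c,str(x),((x-x0)*s,18),0,.4,(0,0,255))
    for y in range((y0+19)//20*20,y1,20): cv2.line(c,(0,(y-y0)*s),(6,(y-y0)*s),(0,0,255),1);cv2.putText(c,str(y),(8,(y-y0)*s+4),0,.4,(0,0,255))
    cv2.imwrite(f"pics/{n}.png",c)
crop("cart",148,100,314,254,4); crop("rack",338,70,544,230,3)
E
```

```text
(no output)
```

View pics/cart.png

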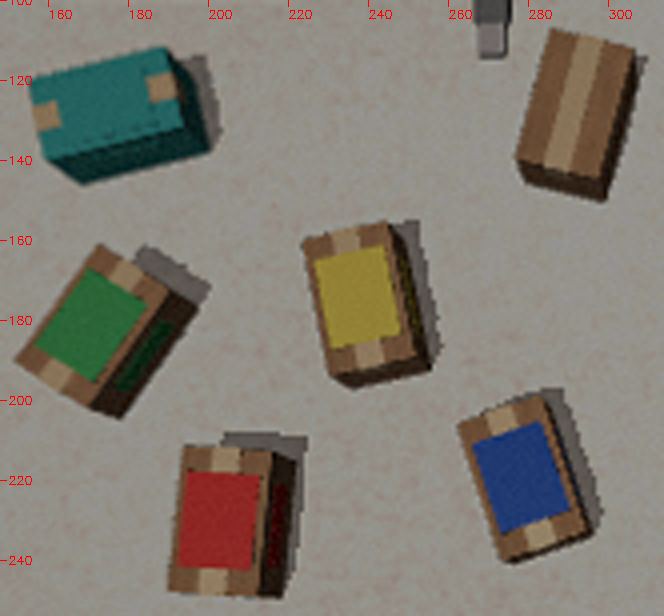

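View pics/rack.png

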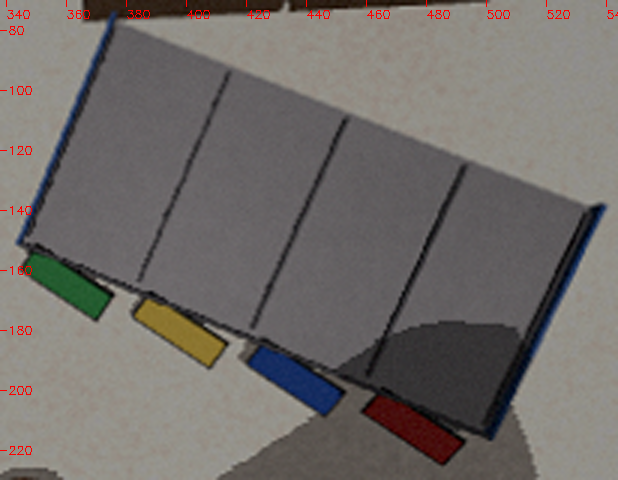

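```bash
cat > h.py <<'E'
import numpy as np,cv2
from scipy.spatial.transform import Rotation as R
from scipy.optimize import least_squares
def proj(f,P):
    p=(np.atleast_2d(P)-f["origin"])@R.from_euler('xyz',f["rotation"]).as_matrix()
    s=p[:,:2]/p[:,2:]; s=s*(1+f["k1"]*(s**2).sum(1,keepdims=True))
    return s*f["fx"]+[f["cx"],f["cy"]]
def unproj(f,uv,z):
    uv=np.atleast_2d(uv).astype(float); d=(uv-[f["cx"],f["cy"]])/f["fx"]; s=d.copy()
    for _ in range(10): s=d/(1+f["k1"]*(s**2).sum(1,keepdims=True))
    r=np.c_[s,np.ones(len(s))]@R.from_euler('xyz',f["rotation"]).as_matrix().T
    o=np.array(f["origin"]); return o+r*((z-o[2])/r[:,2:])
def labels(f,z=0.055,roi=(148,100,314,254)):
    """label name -> (xy centre, yaw, sizes) of the top label at height z"""
    x0,y0,x1,y1=roi; hsv=cv2.cvtColor(f["image"],cv2.COLOR_BGR2HSV); out={}
    for n,lo,hi in(("red",-6,6),("yellow",23,35),("green",50,72),("blue",105,122)):
        h=(hsv[...,0].astype(int)+90)%180-90 if n=="red" else hsv[...,0].astype(int)
        m=((h>=lo)&(h<=hi)&(hsv[...,1]>140)&(hsv[...,2]>100)).astype(np.uint8)
        w=np.zeros_like(m); w[y0:y1,x0:x1]=m[y0:y1,x0:x1]
        cs=cv2.findContours(w,0,1)[0]
        if not cs: continue
        c=max(cs,key=cv2.contourArea)[:,0]
        (cx,cy),(a,b),t=cv2.minAreaRect((unproj(f,c,z)[:,:2]*1000).astype(np.float32))
        yaw=np.radians(t if a>b else t+90)
        out[n]=(np.array([cx,cy])/1000,(yaw+np.pi/2)%np.pi-np.pi/2,sorted((a,b)))
    return out
E
python3 - <<'E'
from h import *; from workcell import grab_frame
f=grab_frame("top")
for k,v in labels(f).items(): print(k,v)
o=lambda p,s,x,y:np.array(p)/s+[x,y]
# hand-read top-face corners
C={'green':[(100,243),(168,291),(90,405),(15,360)],'yellow':[(302,238),(390,220),(412,358),(332,378)],
'red':[(184,444),(272,452),(254,597),(167,590)],'blue':[(458,424),(540,393),(592,530),(510,562)],'plain':[(551,27),(635,50),(602,178+5),(516,158)]}
for k,c in C.items():
    P=unproj(f,o(c,4,148,100),.055)[:,:2]; d=(P[0]+P[1]-P[2]-P[3])/2
    w=(P[1]+P[2]-P[0]-P[3])/2
    print(k,P.mean(0).round(4),'yaw',round(np.arctan2(d[1],d[0]),3),'LxW',np.hypot(*d).round(4),np.hypot(*w).round(4))
B=o([(230,72),(347,118),(465,165)],3,338,70); F=o([(138,281),(252,328),(368,375)],3,338,70)
T=o([(68,285),(180,333),(295,380),(413,429)],3,338,70)
s,c=np.sin(.262),np.cos(.262)
X,Y=[],[]
q=lambda u,v,n:[u*c-n*s,v,.045+u*s+n*c]
M=[q(.175,v,.008) for v in(.09,0,-.09)]; N=[q(0,v,.022) for v in(.09,0,-.09)]
def w(p,L): a=R.from_euler('z',p[2]); return a.apply(L)+[p[0],p[1],0]
r=least_squares(lambda p:np.r_[(proj(f,w(p,M))-B).ravel(),(proj(f,w(p,N))-F).ravel()],[.55,-.2,-.4])
print(r.x,r.fun.round(1))
rt=unproj(f,T,.05)-[r.x[0],r.x[1],0]; print(R.from_euler('z',-r.x[2]).apply(rt).round(3))
E
```

```text
red (array([0.42240561, 0.32236136]), np.float64(-0.049403502433732704), [40.727081298828125, 52.11957550048828])
yellow (array([0.54723022, 0.25156526]), np.float64(0.23854814391475143), [39.646575927734375, 51.00844955444336])
green (array([0.53035193, 0.39930743]), np.float64(-0.5640958683984802), [35.810813903808594, 49.14849090576172])
blue (array([0.44764563, 0.15836356]), np.float64(0.3444299194417968), [38.61534118652344, 50.51906204223633])
green [0.5295 0.397 ] yaw -0.556 LxW 0.0773 0.0489
yellow [0.5457 0.25  ] yaw 0.223 LxW 0.0808 0.0477
red [0.4215 0.3209] yaw -0.062 LxW 0.0793 0.0481
blue [0.4467 0.1548] yaw 0.387 LxW 0.0811 0.0478
plain [0.6587 0.1314] yaw -0.223 LxW 0.0797 0.0505
[ 0.53555591 -0.15601123 -0.40404441] [ 0.6 -2.9  0.7 -2.6  1.4 -2.4 -1.3  2.  -1.   2.5 -0.4  3.2]
[[-0.02   0.135  0.05 ]
 [-0.02   0.045  0.05 ]
 [-0.019 -0.045  0.05 ]
 [-0.019 -0.136  0.05 ]]
```

```bash
python3 - <<'E'
import cv2
im=cv2.imread("pics/scene0.png")
x0,y0,x1,y1,s=98,204,318,302,3.6
c=cv2.resize(im[y0:y1,x0:x1],None,fx=s,fy=s,interpolation=cv2.INTER_CUBIC)
cv2.imwrite("pics/racks.png",cv2.convertScaleAbs(c,alpha=1.6))
E
```

```text
(no output)
```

View pics/racks.png

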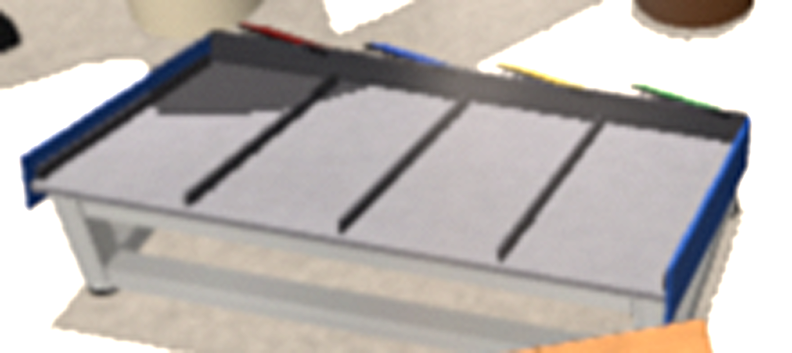

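```bash
python3 - <<'E'
from h import *; from workcell import grab_frame
t,sc=grab_frame("top"),grab_frame("scene")
a=lambda p:np.array(p)/3+[338,70]; b=lambda p:np.array(p)/3.6+[98,204]
s,c=np.sin(.262),np.cos(.262)
q=lambda u,v,n:[u*c-n*s,v,.045+u*s+n*c]
def w(p,L): return R.from_euler('z',p[2]).apply(L)+[p[0],p[1],0]
def dist(f,p,A,B,pts):
    P=proj(f,w(p,[A,B])); d=P[1]-P[0]; d/=np.hypot(*d); e=pts-P[0]; return e[:,0]*d[1]-e[:,1]*d[0]
BE=(q(.175,.18,0),q(.175,-.18,0)); FE=(q(0,.18,0),q(0,-.18,0))
G=[[(230,72),(138,281)],[(347,118),(252,328)],[(465,165),(368,375)]]
GS=[[(500,257),(600,124)],[(342,229),(466,100)],[(188,200),(335,82)]]
def res(p,which):
    r=[]
    if 't' in which:
        r.append(dist(t,p,*BE,a([(150,35),(570,199)])))
        for v,g in zip((.09,0,-.09),G): r.append(dist(t,p,q(0,v,.008),q(.175,v,.008),a(g)))
        r.append(dist(t,p,q(-0.003,.18,.022),q(-.003,-.18,.022),a([(138,288),(252,335),(368,382)])))
    if 's' in which:
        r.append(dist(sc,p,*BE,b([(60,191),(650,293)])))
        r.append(dist(sc,p,*FE,b([(400,90),(530,110),(670,133)])))
        for v,g in zip((.09,0,-.09),GS): r.append(dist(sc,p,q(0,v,.008),q(.175,v,.008),b(g)))
    return np.concatenate(r)
for k in('t','s','ts'):
    r=least_squares(res,[.53,-.15,-.4],args=(k,)); print(k,r.x.round(4),r.fun.round(1))
for n,v in labels(t).items(): print(n,*proj(sc,[*v[0],.055])[0].round(0))
E
```

```text
t [ 0.5371 -0.1584 -0.3979] [-1.4 -1.2 -0.4  0.1 -0.2 -0.   0.4  0.1  0.7  0.8  1. ]
s [ 0.5384 -0.1523 -0.3955] [ 0.2  0.1 -0.2 -0.3  0.  -0.5 -0.2  0.3 -0.1  0.2  0.7]
ts [ 0.5378 -0.1564 -0.3949] [-1.1 -1.4 -1.6 -0.9 -1.4 -1.  -0.9 -0.9  0.9  0.8  1.  -0.3 -0.3 -0.5
 -0.6 -0.2  1.2  1.2  1.7  1.1  1.4  1.8]
red 407.0 183.0
yellow 398.0 214.0
green 451.0 204.0
blue 351.0 194.0
```

```bash
cat > pp.py <<'E'
from h import *; from workcell import *
import warnings; warnings.filterwarnings("ignore")
C={'red':(.422,.3217,-.056),'yellow':(.5465,.2508,.231),'green':(.530,.3982,-.56),'blue':(.4472,.1566,.362)}
LANE={'green':.135,'yellow':.045,'blue':-.045,'red':-.135}
RK=(.538,-.1565,-.396); TH=.262; H=.038; OPEN=.80; REL=.70
def ori(cartR,sgn):           # tool x = -carton z, tool y = sgn*carton y
    X=-cartR[:,2]; Y=sgn*cartR[:,1]; return R.from_matrix(np.c_[X,Y,np.cross(X,Y)]).as_euler('xyz')
def tcp(p,cartR,h=H): return np.array(p)+cartR[:,2]*(h-.002)
def pickpose(n):
    x,y,a=C[n]; return np.array([x,y,0]),R.from_euler('z',a).as_matrix()
def laneR(): return R.from_euler('z',RK[2]).as_matrix()@R.from_euler('y',-TH).as_matrix()
def lanepose(n,u,nrm=0):      # underside centre u up-slope from the stop's inner face, nrm off the surface
    M=laneR(); o=R.from_euler('z',RK[2]).apply([0,LANE[n],0])+[RK[0],RK[1],.045]
    return o+M[:,0]*u+M[:,2]*nrm,M
def pick(n,sgn):
    p,M=pickpose(n); e=ori(M,sgn)
    move_ptp(tcp(p+[0,0,.10],M),e); gripper_to(OPEN,40)
    line_to(tcp(p,M),.2); gripper_to(0.0,40); print(n,'opening',round(read_opening(),3),'t',read_time())
    line_to(tcp(p+[0,0,.15],M),.25)
def place(n,sgn):
    M=laneR(); e=ori(M,sgn); g=lambda u,k:tcp(lanepose(n,u,k)[0],M)
    move_ptp(g(.055,.09),e); line_to(g(.055,.008),.2); hold(.2)
    f0=np.array(read_force()); df=lambda:M.T@(np.array(read_force())-f0)
    k=.008
    while k>-.008 and df()[2]<3: k-=.001; line_to(g(.055,k),.04)
    print(n,'floor at',k,df().round(1))
    k+=.0012; line_to(g(.055,k),.04); u=.055
    while u>.025 and df()[0]<4: u-=.001; line_to(g(u,k),.04)
    print('stop at',u,df().round(1))
    u+=.0007; line_to(g(u,k),.04)
    k2=k
    while k2>k-.004 and df()[2]<2: k2-=.0006; line_to(g(u,k2),.04)
    print('down',k2,df().round(1)); gripper_to(REL); hold(.1)
    line_to(g(u,k2+.08),.2); print('t',read_time())
E
python3 - <<'E'
from pp import *
for n in C:
    for s in(1,-1):
        p,M=pickpose(n); L=laneR()
        q=[inverse_kinematics(tcp(p,M),ori(M,s)),inverse_kinematics(tcp(lanepose(n,.04)[0],L),ori(L,s)),inverse_kinematics(tcp(lanepose(n,.055,.09)[0],L),ori(L,s))]
        print(n,s,[None if a is None else np.round(a,2).tolist() for a in q])
    print(lanepose(n,.04)[0].round(3))
E
```

```text
red 1 [[0.54, 0.61, 1.76, -0.0, 0.77, -0.98], [-0.66, 0.52, 1.8, 0.12, 0.58, -1.93], [-0.66, 0.37, 1.73, 0.1, 0.8, -1.9]]
red -1 [[0.54, 0.61, 1.76, -0.0, 0.77, 2.17], [-0.66, 0.52, 1.8, 0.12, 0.58, 1.21], [-0.66, 0.37, 1.73, 0.1, 0.8, 1.24]]
[ 0.522 -0.296  0.055]
yellow 1 [[0.33, 0.68, 1.58, -0.0, 0.89, -1.47], [-0.3, 0.52, 1.78, -0.05, 0.58, -1.44], [-0.3, 0.38, 1.71, -0.04, 0.79, -1.45]]
yellow -1 [[0.33, 0.68, 1.58, -0.0, 0.89, 1.67], [-0.3, 0.52, 1.78, -0.05, 0.58, 1.7], [-0.3, 0.38, 1.71, -0.04, 0.79, 1.69]]
[ 0.591 -0.13   0.055]
green 1 [[0.55, 0.74, 1.41, -0.0, 0.99, -0.46], [-0.13, 0.55, 1.72, -0.12, 0.62, -1.22], [-0.12, 0.41, 1.65, -0.09, 0.83, -1.24]]
green -1 [[0.55, 0.74, 1.41, -0.0, 0.99, 2.69], [-0.13, 0.55, 1.72, -0.12, 0.62, 1.93], [-0.12, 0.41, 1.65, -0.09, 0.83, 1.9]]
[ 0.626 -0.047  0.055]
blue 1 [[0.21, 0.57, 1.9, -0.0, 0.68, -1.72], [-0.48, 0.51, 1.81, 0.04, 0.56, -1.69], [-0.48, 0.36, 1.74, 0.03, 0.78, -1.68]]
blue -1 [[0.21, 0.57, 1.9, -0.0, 0.68, 1.42], [-0.48, 0.51, 1.81, 0.04, 0.56, 1.45], [-0.48, 0.36, 1.74, 0.03, 0.78, 1.47]]
[ 0.556 -0.213  0.055]
```

All poses are reachable with sgn=+1. I'll start with blue.

```bash
python3 - <<'E'
from pp import *
pick('blue',1); print(np.round(read_force(),1)); place('blue',1)
f=grab_frame("top"); cv2.imwrite("pics/b1.png",cv2.resize(f["image"][60:240,340:560],None,fx=3,fy=3))
E
```

```text
blue opening 0.002 t 4.625
[-0.4 -0.  -0.9]
blue floor at -0.008 [-0.  -0.6  1.4]
stop at 0.024999999999999974 [-0.9  0.5 -0.1]
down -0.011 [ 0.9 -0.9  0.3]
t 22.5167
```

View pics/b1.png

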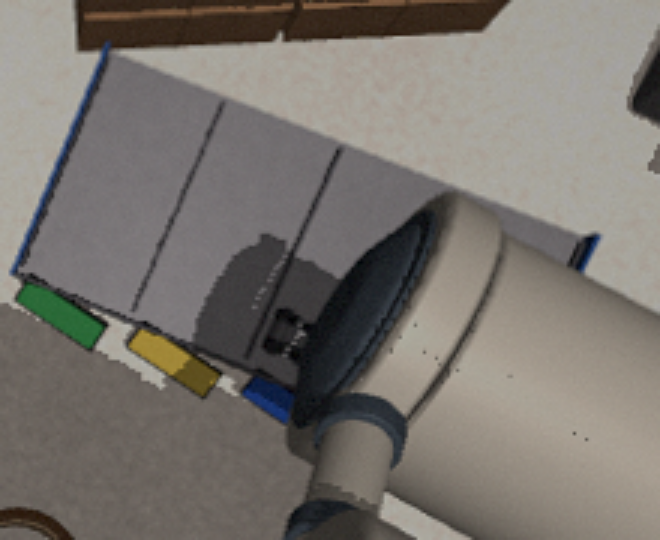

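The grasp missed: the opening was 0.002 and nothing was placed. I should have stopped on that. I'll look at the cartons.

```bash
python3 - <<'E'
from pp import *
f=grab_frame("top"); cv2.imwrite("pics/c1.png",cv2.resize(f["image"][100:260,148:320],None,fx=4,fy=4))
for k,v in labels(f).items(): print(k,v)
f=grab_frame("scene"); cv2.imwrite("pics/s1.png",f["image"])
E
```

```text
red (array([0.42240561, 0.32236136]), np.float64(-0.049403502433732704), [40.727081298828125, 52.11957550048828])
yellow (array([0.54723016, 0.25156482]), np.float64(0.2384623568381372), [39.644161224365234, 51.010292053222656])
green (array([0.5303656 , 0.39928711]), np.float64(-0.5453472143243214), [37.03694534301758, 49.825965881347656])
blue (array([0.44768393, 0.15820859]), np.float64(0.33426110487252014), [38.72673416137695, 50.26231384277344])
```

View pics/c1.png

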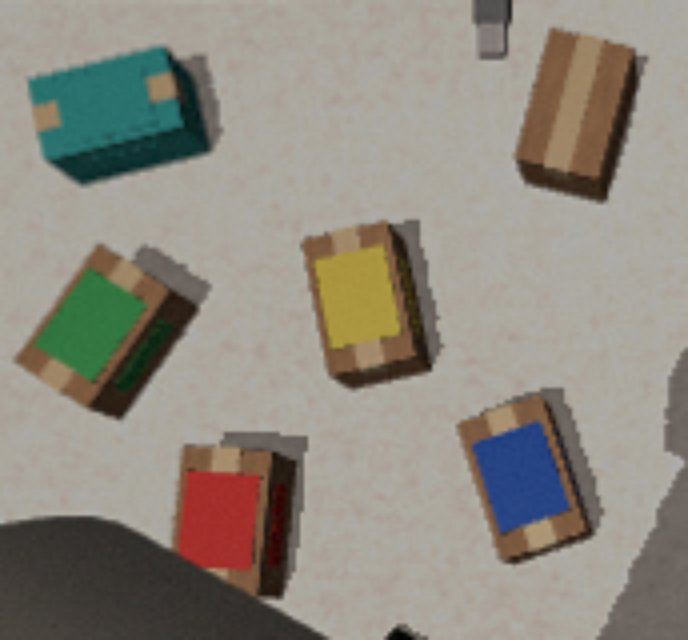

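View pics/s1.png

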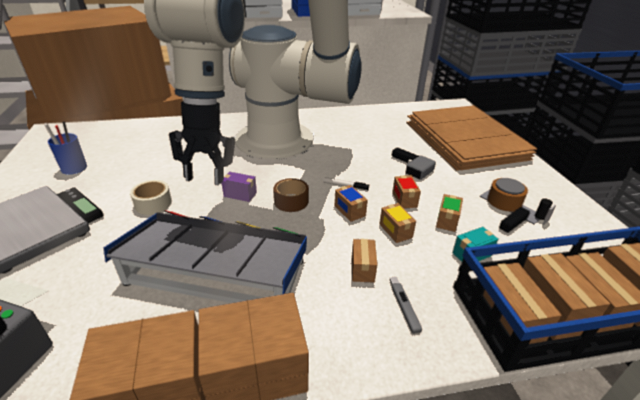

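Blue hasn't moved, so the gripper wasn't over it. I'll compare the TCP reading with the command and with its image position.

```bash
python3 - <<'E'
from pp import *
M=laneR(); p=np.array(read_tcp_pos()); print(p.round(4), tcp(lanepose('blue',.0257,.069)[0],M).round(4), np.round(read_joints(),3))
A=R.from_euler('xyz',read_tcp_rot()).as_matrix(); print(A.round(2)); print(R.from_euler('xyz',ori(M,1)).as_matrix().round(2))
for n in("scene","top"): print(n,proj(grab_frame(n),[p,p+A[:,0]*.017,p-A[:,0]*.1]).round(0).tolist())
E
```

```text
[ 0.5181 -0.1969  0.1521] [ 0.5185 -0.1971  0.1531] [-0.486  0.375  1.824  0.037  0.684 -1.686]
[[ 0.24  0.39  0.89]
 [-0.1   0.92 -0.37]
 [-0.97  0.    0.26]]
[[ 0.24  0.39  0.89]
 [-0.1   0.92 -0.37]
 [-0.97  0.    0.26]]
scene [[203.0, 191.0], [204.0, 198.0], [202.0, 146.0]]
top [[453.0, 180.0], [452.0, 180.0], [465.0, 183.0]]
```

```bash
python3 - <<'E'
from pp import *
p=np.array(read_tcp_pos()); A=R.from_euler('xyz',read_tcp_rot()).as_matrix()
def draw(f,x0,y0,x1,y1,s):
    c=cv2.resize(f["image"][y0:y1,x0:x1],None,fx=s,fy=s)
    for a,col in((-.1,(255,0,0)),(-.056,(255,255,0)),(-.002,(0,255,0)),(.017,(0,0,255))):
        for b in(-.03,0,.03):
            q=((proj(f,p+A[:,0]*a+A[:,1]*b)[0]-[x0,y0])*s).astype(int); cv2.circle(c,tuple(map(int,q)),3,col,-1)
    return c
a=draw(grab_frame("scene"),140,80,300,280,3); b=draw(grab_frame("top"),380,80,487,280,3)
cv2.imwrite("pics/ov.png",np.hstack([a,b]))
E
```

```text
(no output)
```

View pics/ov.png

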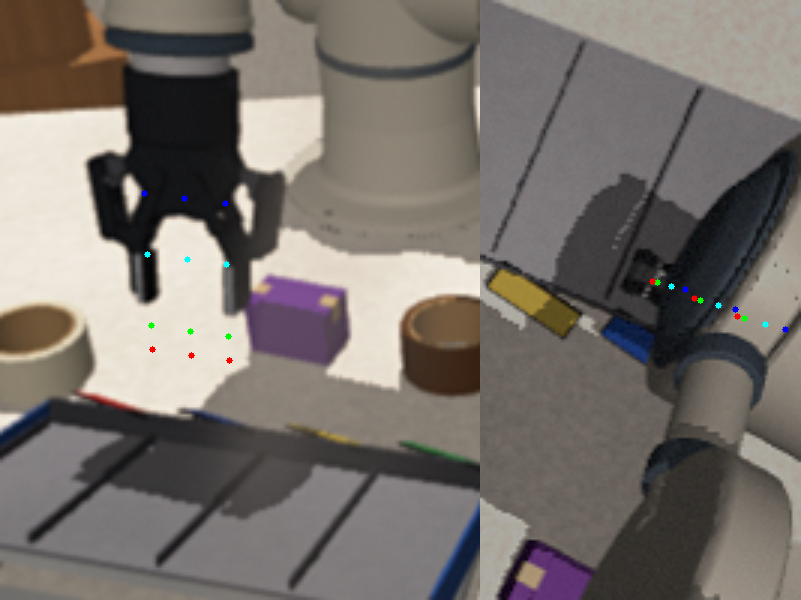

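The fingers are drawn about 35 mm short of the reported TCP along the tool axis, while sideways they agree. The real tips are therefore higher than the reading says, so they closed just above blue. I'll measure the offset by touching the table with the open fingers astride blue, then grasp.

```bash
python3 - <<'E'
from pp import *
p,M=pickpose('blue'); e=ori(M,1)
move_ptp(tcp(p+[0,0,.07],M),e); gripper_to(OPEN,40)
line_to([p[0],p[1],.014],.2); hold(.2); f0=np.array(read_force()); z=.014
while z>-.045 and (np.array(read_force())-f0)[2]<4: z-=.001; line_to([p[0],p[1],z],.04)
print('contact',z,(np.array(read_force())-f0).round(1),np.round(read_tcp_pos(),4))
z+=.021; line_to([p[0],p[1],z],.1); gripper_to(0.0,40); print('open',read_opening(),'t',read_time())
E
```

```text
contact -0.023000000000000017 [-1.8  0.5 16.6] [ 0.4473  0.1566 -0.0225]
open 0.5813991354248654 t 35.1833
```

Blue is gripped with opening 0.58, about 49 mm. The tool offset is 38 mm. The clock reads 35 s, so I'll place blue with coarser steps and reuse what it teaches for the rest.

```bash
cat >> pp.py <<'E'
D=.038
def tcp(p,cartR,h=H): return np.array(p)+cartR[:,2]*(h-.002-D)
def pick(n,sgn=1):
    p,M=pickpose(n); e=ori(M,sgn)
    move_ptp(tcp(p+[0,0,.09],M),e)
    if abs(read_opening()-OPEN)>.03: gripper_to(OPEN,40)
    line_to(tcp(p,M),.3); gripper_to(0.0,40); o=read_opening(); print(n,'opening',round(o,3),'t',read_time())
    assert .5<o<.68
    line_to(tcp(p+[0,0,.13],M),.4)
def place(n,sgn=1,k=.006,u=.055,us=.030,dk=.0015,du=.003):
    M=laneR(); e=ori(M,sgn); g=lambda u,k:tcp(lanepose(n,u,k)[0],M)
    move_ptp(g(u,.06),e); line_to(g(u,k),.25); hold(.1)
    f0=np.array(read_force()); df=lambda:M.T@(np.array(read_force())-f0); kmin=k-.015
    while k>kmin and df()[2]<3: k-=dk; line_to(g(u,k),.05)
    print(n,'floor',round(k,4),df().round(1),read_time())
    assert k>kmin
    k+=.0007
    while u>us and df()[0]<8: u-=du; line_to(g(u,k),.05)
    print('stop',round(u,4),df().round(1),read_time())
    gripper_to(REL); line_to(g(u,k+.06),.4); print('t',read_time())
E
python3 - <<'E'
from pp import *
p=read_tcp_pos(); line_to([p[0],p[1],p[2]+.13],.4); print(read_time())
place('blue')
f=grab_frame("scene"); cv2.imwrite("pics/b2.png",cv2.resize(f["image"][200:310,95:320],None,fx=3.5,fy=3.5))
E
```

```text
35.675
blue floor -0.0015 [-3.2  0.4 23.9] 38.8083
stop 0.034 [12.1  3.   4. ] 40.5583
t 41.1333
```

View pics/b2.png

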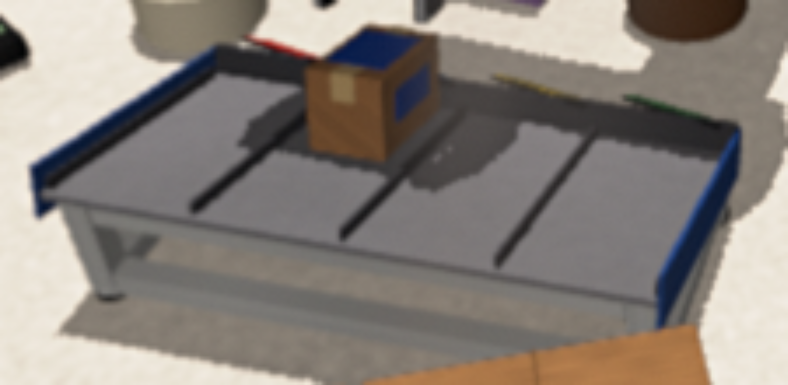

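Blue sits in the blue lane, flat and against the stop. Placing took 6 s. Now the other three, with guards on grasp and floor contact.

```bash
python3 - <<'E'
from pp import *
for n in('yellow','green','red'):
    pick(n); place(n,k=.004,u=.052)
move_ptp([.40,.10,.25],ori(np.eye(3),1)); print(read_time())
t=grab_frame("top"); s=grab_frame("scene")
cv2.imwrite("pics/e.png",cv2.resize(np.hstack([t["image"][60:240,340:560],s["image"][160:340,95:320]]),None,fx=1.75,fy=1.75))
M=laneR()
for n,v in labels(t,z=.108,roi=(340,60,560,240)).items():   # label plane only roughly level
    c,_=lanepose(n,.04,.055); uv=proj(t,c)[0]; print(n,'label px expected',uv.round(1),'found',proj(t,[*v[0],.108])[0].round(1))
E
```

```text
yellow opening 0.581 t 43.8417
yellow floor -0.0005 [-1.6 -0.5 10.6] 46.95
stop 0.034 [12.5 -1.6 -1.4] 48.45
t 49.0167
green opening 0.58 t 51.8917
green floor -0.0005 [-0.9 -1.6 11.6] 55.2333
stop 0.037 [ 9.3 -2.5 -1.9] 56.4833
t 57.05
red opening 0.58 t 59.5333
red floor -0.0005 [-2.4  0.6 12.9] 63.45
stop 0.034 [13.7  2.5 -1.2] 64.95
t 65.5167
67.0667
red label px expected [493.2 189. ] found [493.8 189.9]
yellow label px expected [410.9 155.7] found [397.3 179.7]
blue label px expected [451.6 172.2] found [451.6 172.8]
```

View pics/e.png

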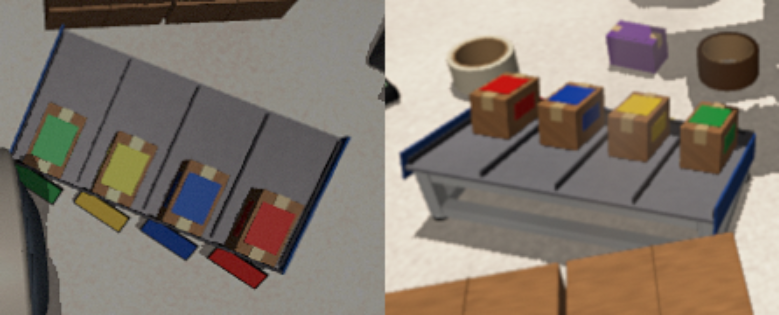

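All four are in their colour's lane. The red and blue label pixels are within 1 px of expected. Yellow's automatic match caught its tag instead. By eye, yellow (412,156) and green (372,140) are within about 2 px. One last check on the plain carton, then I hand in.

```bash
python3 - <<'E'
from pp import *
a=cv2.imread("pics/scene0.png")[232:286,345:382].astype(int); f=grab_frame("scene"); b=f["image"][232:286,345:382].astype(int)
print('plain mean diff',abs(a-b).mean()); hold(.5)
c=grab_frame("scene")["image"][200:300,100:320].astype(int); print('rack still',abs(c-f["image"][200:300,100:320].astype(int)).mean(), read_time())
close_job()
E
```

```text
plain mean diff 4.8093093093093096
rack still 0.7277575757575757 67.7667
the job is handed in; nothing more can be done
```

The four labelled cartons are in the lanes matching their colours, and I handed the job in at 67.8 s of the 96 s allowed. The interface gives no verdict.

- **Missed grasp:** the first grasp on blue closed above the carton, because the real fingertips were about 38 mm short of the reported TCP. That script ran on without checking the grip and wasted about 18 s. I measured the offset by touching the table, corrected for it, and blue and the other three were then gripped first time at an opening of 0.58 (about 49 mm).
- **Placing:** each carton was lowered until it touched the lane surface, then slid down until it met the stop. Contact force at the stop was 9–14 N along the slope.
- **Lane position:** in the last pictures all four stand upright, flat and centred against the stop. Red and blue labels are within about 1 px (2 mm) of where they should be. The automatic check for yellow picked up its tag instead of its label, and green got no reading. I judged those two by eye, to within about 2 px (4 mm).
- **At rest:** two pictures 0.5 s apart show the cartons in the rack not moving.
- **Plain carton:** it was never approached. Its image patch differs from the start by a mean of 4.8 grey levels, against 0.7 between the two rack pictures. I put that down to changed shadows, but I did not measure its position again.

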